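# Free the enclosure's lid seam, then hold the sprung lid open at 50 degrees

### The arm

A 7-joint arm with a two-finger parallel gripper is mounted at the origin on a cart in front of the work surface, level with it; the furniture and walls round the work are solid. World frame = base frame: x ahead of the robot, y to its left, z up, the work surface at z = 0. Lengths are in m, angles in rad, forces in N, time in s.
With the tool pointing down it reaches from about 0.4 to 0.875 m from the base axis. Payload 4.4 kg.
Tool frame: the origin (TCP) lies on the centre line of the jaws, within the pads' length; the fingertips stand env.tcp_to_tips ahead of it and the grasp point (between the pads) is the TCP (env.tcp_to_tips is the distance from the TCP to the fingertips, in m); z points along the fingers, y is the line along which they close (so a half turn about z gives the same grasp; the last joint's range is limited). The gripper opens to 85 mm and grips with 20 to 120 N. Pads are 22 mm wide; open, the fingers measure 114 mm over their backs; the gripper's body (76 mm by 85 mm) begins 54 mm behind the grasp point. The pads swing forward as they close: fully open they stand 13 mm farther back than shut.
Start: joints at [1.059, 0.628, 0.038, 1.517, -0.027, 0.996, -0.02], TCP at [0.28, -0.586, 0.25] pointing down, gripper open.
Joint ranges: [-3.06, 3.06], [-0.37, 2.12], [-1.25, 1.32], [0.18, 2.47], [-1.1, 4.24], [0.23, 1.98], [-2.94, 2.94]. Speed limits (rad/s): [2.57, 2.57, 3.14, 3.14, 3.14, 3.14, 3.14].

### API

Orientations are given as a 3x3 rotation matrix whose columns are the frame's x, y, z axes.
In Python, from plant import env gives the robot as it stands.
- The arm moves only by the tool step_arm, never from a script. Its argument "targets" is a list of rows, each an object with "delta_pos": the shift along the tool's x, y, z in mm, a list of three; "roll": the turn about the tool's z in degrees; "claw": the closure, from 0 (fully open) to 1 (shut). A call has 1 to 12 rows; each row shifts and turns the commanded pose from where the row before left it, along the tool's axes as they then stand; what a row does not reach is not made up. A row lasts 1/8 s, in which the tool goes at most 62.5 mm and 10.7 degrees, less where a joint would pass 70% of its speed; a pose out of reach is approached as far as the arm can. A call with a gripper value outside its range is refused whole. The fingers move at their own pace and stop on an object; the grip force is fixed at half the most. Time passes only in rows, so rows that do not move let the fingers close. It gives the time, the measured TCP pose, the force, the opening and the grip force at its end, in the units of the state.
- env.get_obs(): the state, without advancing time (a new reading comes with each control period).
- env.grab_frame(name): name is "scene" or "top" or "wrist"; returns the picture (480x640x3 uint8, blue, green, red); there is no depth.
- env.get_calibration(name): a dict with "vertical_fov" (degrees; the focal length in pixels is half the picture's height over the tangent of half this angle, whatever the lens; pixels are square), "cx", "cy" (the principal point, pixels), "pose" (4x4, takes a point from camera to world coordinates). Camera axes: x right, y down, z forward; pixel columns grow to the right and rows downward; lengths in m; the calibration is good to about 2 mm. A picture is of the moment at which its call begins: read the wrist's pose just before it. get_calibration takes no time and is no camera call; for the wrist camera it gives the pose at the moment of the call.
- env.close_job(): hands the job in; it is judged then, once.
Trained networks look in the newest picture that a camera, given by its name, has taken for a name from the list of things; names that differ only in an ending like _2 or _b are one class to them, and where a whole thing is asked for, a point or a joint stands for the part that bears it (a point fixed in the world has none). Each returns a list of dicts, best first, with "conf" (0 to 1); they miss things now and then, are a little off and sometimes report something else, mostly with a low value. They report only what shows in the picture. A call takes as long as a camera call. They do not tell look-alikes from the thing itself.
- env.trace(camera, target): "region" (480x640 bool, what is visible of it) and "rect" ([left, top, width, height] in pixels, round what is visible of it).
- env.tip_of(camera, target): "position" ([column, row] in pixels: a listed point, or the origin of a listed thing).
The state is a dict: "clock": time; "joint_pos": joint angles; "joint_velocities": joint speeds; "tau": joint torques, N m; "eef_pos": TCP position; "tcp_rot": TCP orientation; "ft_force": force on the tool from outside, world axes, zero at the start; "ft_torque": the same for the moment, N m; "opening": finger opening in m; "gripper_force": force on a finger pad.
Only numpy, scipy, OpenCV 4.12 (cv2) and the standard library are available. Lean on these libraries where they do the work, as an engineer would, in place of code of your own. Each camera call takes 0.05 s, during which the arm holds its last target. There are 200 camera calls.

### The job

Take the orange-handled pick from its wooden stand, run its tip slowly (about 3 cm a second) along the front seam of the blue-lidded enclosure from the left end to the right end without pressing hard and with the lid still shut, and stand the pick back in its stand, fully seated. Then lift the spring-shut lid to 50 degrees (the red line on the quadrant at its right side), give or take 5 degrees, and finish while still holding it there steadily in the gripper for inspection. Leave the polish tin, oil bottle and loupe where they are.

Things in the scene. Friction and masses are not known exactly. Their poses are not given: they have to be found in the camera images.
- enclosure: grey instrument box fixed to the bench, 150 (x) x 180 (y) x 70 mm high, 230 mm over its feet. Origin: centre of its underside; x points from its front (robot side) to the hinge side, y to its left. The blue lid (122 x 150 x 6 mm) is sunk flush in the rim. On the right side (y = -85 to -90 mm) a thin white quadrant with a red line at 50 degrees stands 60 mm above the rim round the hinge.
- seam_left (a point): in the middle of the front seam's width, level with the rim top (z = 70 mm), 15 mm from the seam's left (+y) end; start here. The seam is a straight groove between lid and front rim at the enclosure's x = -56 mm, parallel to its y, 150 mm long, 8 mm wide, 6 mm deep, with a black rubber floor. The tip must run in it or at most 3 mm above the rim top
- seam_right (a point): the same, 15 mm from the seam's right (-y) end; finish here, 120 mm from seam_left
- lid (a joint): opening angle of the lid: 0 rad shut (as it starts), grows as the front edge rises, stop at 1.4 rad; 50 degrees = 0.873 rad. A spring and the lid's weight always close it (lid 0.3 kg, about 3 N at the handle), so it falls shut when let go.
- lid_hinge (a point): on the hinge axis of the lid, middle of its width, 126 mm (x) behind the seam and 67 mm above the bench; the hinge axis is the enclosure's y axis
- lid_grip (a point): middle of the black round handle bar on the lid: 10 mm thick, 90 mm long along the enclosure's y, axis 40 mm above the lid's top. Lid shut, it lies 100 mm in front of the hinge axis and 43 mm above it; it moves on a circle about that axis, up and back. Pinch it from above, fingers closing along the enclosure's x; the bar can turn between the pads as the lid rises
- pick: seam pick, 121 mm long, 60 g, stands upright in its stand. Origin: its pointed tip, z axis runs from tip to handle. Steel shank 6 mm thick up to z = 50 mm (tapering to 2 mm at the tip), dark collar 26 mm wide from z = 50 to 55 mm, orange round handle 16 mm thick from z = 55 to 121 mm.
- stand: wooden block fixed to the bench, 64 x 64 x 60 mm high, with one round 14 mm hole 56 mm deep in the middle of its top. Origin: centre of its underside. The seated pick hangs with its collar on the block's top, so its tip is 10 mm above the bench; the pick must be within 6 mm of the hole's axis.
- polish_tin: round tin with green lid, 68 mm wide, 27 mm high; bystander. Origin: centre of its underside
- oil_bottle: white bottle with blue label and red nozzle, 38 mm wide, 106 mm high; bystander. Origin: centre of its underside
- loupe: black eye loupe, 33 mm wide, 30 mm high; bystander. Origin: centre of its underside
Not all that is in view belongs to the job. There is more than one size of the stand; the job needs the larger.

How it is judged:
By the outcome, as a careful person would: the job done as asked, in the order asked, and still so for the second after the job is handed in, while the arm keeps its last pose, push and grip.
It also fails if it takes over 67 s, if anything falls off the work surface, if the arm or the gripper's body presses on something with over 40 N, if the wrist force passes 120 N, or if a joint passes its speed limit or range.

## Working session

There is one attempt and no reset: what is moved stays moved. The work goes in short steps, Python scripts to look and compute and a tool call to move; the robot and the scene stay as the last step left them, time stands still between calls to the robot, and variables do not carry over. Pictures are saved under pics/ and viewed, at most 13 in all, crops included, and the job is handed in when it is done.

Besides the shell and the picture viewer there is one more tool, called after ">>>" in YAML: its name, and indented under it one key for each argument. step_arm: Moves the arm, as the interface text tells. Its arguments: {"type":"object","properties":{"targets":{"type":"array"}},"required":["targets"]}

```bash
ls; mkdir -p pics; python3 - <<'E'
from plant import env
import cv2,numpy as np
np.set_printoptions(precision=4,suppress=True)
o=env.get_obs()
for k,v in o.items(): print(k,np.array(v).tolist() if k!='tcp_rot' else np.array(v))
print(env.tcp_to_tips)
for c in("scene","top","wrist"):
    k=env.get_calibration(c);print(c,k["vertical_fov"],k["cx"],k["cy"]);print(np.array(k["pose"]))
    if c!="wrist": cv2.imwrite(f"pics/{c}0.png",env.grab_frame(c))
    else: env.grab_frame(c)
    for t in("enclosure","stand","pick","seam_left","seam_right","lid_hinge","lid_grip"):
        r=env.tip_of(c,t); print(c,t,[(np.round(d["position"],1).tolist(),round(d["conf"],2)) for d in r[:3]])
E
```

```text
pics
clock 0.0
joint_pos [1.0592313827449993, 0.6293249666046938, 0.03842752198186618, 1.5183754615054983, -0.02698711528328761, 0.9962946243928782, -0.01998196652413589]
joint_velocities [-0.0003451960434577398, 0.0003363402904945621, -3.3919174393805046e-05, 0.001104571538051556, -0.00040191855369362846, -9.110397167690749e-05, 0.0028130626325007196]
tau [0.000988465289992746, -56.340755224227905, 1.2265466898679733, -19.34449017047882, 0.011017183132935315, 0.010609482997097075, -3.8355003653123276e-05]
eef_pos [0.2800225581868625, -0.5859354128256977, 0.2494001208218023]
tcp_rot [[ 0.9023  0.4312 -0.0008]
 [ 0.4312 -0.9023  0.0017]
 [-0.     -0.0019 -1.    ]]
ft_force [0.26618126467152936, 0.5500049958171606, -0.5291136266831027]
ft_torque [-0.017986771133512974, -0.020876953895501524, -0.017421166723260013]
gripper_force 0.0
opening 0.08547023863187243
0.019
scene 53.08022887089853 319.4269927121375 244.0715932097765
[[ 0.6017  0.5328 -0.595   1.1557]
 [ 0.7984 -0.3805  0.4667 -0.33  ]
 [ 0.0223 -0.7559 -0.6543  0.6892]
 [ 0.      0.      0.      1.    ]]
scene enclosure [([317.
[... 441 characters left out ...]
      1.    ]]
top enclosure [([325.4, 252.5], 0.6)]
top stand [([457.2, 258.6], 0.97), ([409.1, 274.9], 0.65)]
top pick [([197.6, 213.2], 0.52), ([458.3, 254.2], 0.48)]
top seam_left [([290.0, 270.4], 0.92), ([458.8, 259.5], 0.35)]
top seam_right [([346.0, 277.9], 0.85), ([322.6, 252.8], 0.31)]
top lid_hinge [([457.6, 259.4], 0.36)]
top lid_grip [([317.4, 262.0], 0.58)]
wrist 62.614326285082406 322.1483804716159 246.98979922781416
[[ 0.4324 -0.8661 -0.2509  0.3449]
 [-0.9017 -0.4154 -0.1203 -0.5559]
 [-0.      0.2782 -0.9605  0.374 ]
 [ 0.      0.      0.      1.    ]]
wrist enclosure []
wrist stand []
wrist pick []
wrist seam_left []
wrist seam_right []
wrist lid_hinge []
wrist lid_grip []
```

View pics/top0.png

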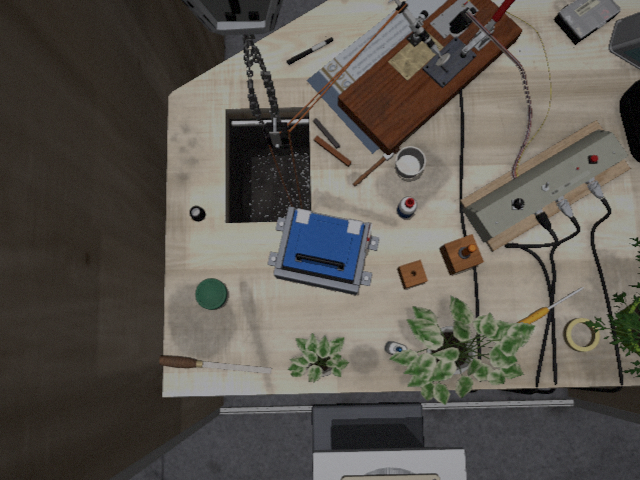

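View pics/scene0.png

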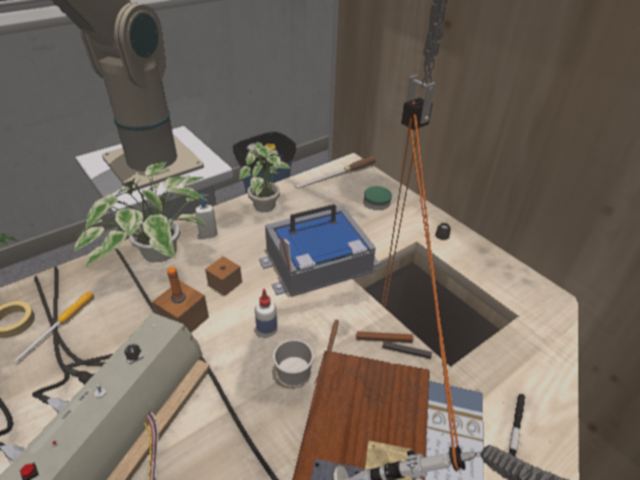

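The top view shows the enclosure at about (322,250), yawed by a few degrees. The larger stand with the orange pick is at (462,254) and the small stand, a decoy, at (412,274). Plants stand at (455,345) and (318,357). The scene view shows the same, with a chain and cord hanging behind the enclosure.

```bash
cat > h.py <<'E'
from plant import env
import cv2,numpy as np
np.set_printoptions(precision=4,suppress=True)
def ray(k,p):
    f=240/np.tan(np.radians(k["vertical_fov"]/2)); P=np.array(k["pose"])
    d=P[:3,:3]@np.array([(p[0]-k["cx"])/f,(p[1]-k["cy"])/f,1]); return P[:3,3],d/np.linalg.norm(d)
def onz(k,p,z):
    o,d=ray(k,p); return o+d*(z-o[2])/d[2]
def proj(k,X):
    f=240/np.tan(np.radians(k["vertical_fov"]/2)); P=np.array(k["pose"])
    q=P[:3,:3].T@(np.array(X)-P[:3,3]); return np.array([f*q[0]/q[2]+k["cx"],f*q[1]/q[2]+k["cy"]])
def tri(rs):
    A=np.zeros((3,3));b=np.zeros(3)
    for o,d in rs:
        M=np.eye(3)-np.outer(d,d);A+=M;b+=M@o
    return np.linalg.solve(A,b)
E
python3 - <<'E'
from h import *
T=env.get_calibration("top");S=env.get_calibration("scene")
for n,t,s,z in(("seamL",(290,270.4),(333.5,215.8),.07),("seamR",(346,277.9),(280.3,227.2),.07),("grip",(317.4,262),(311.1,213.8),.11),("encl",(325.4,252.5),(317.4,262.6),0),("stand",(457.2,258.6),(227.1,285.3),0),("stand2",(457.2,258.6),(182.1,321.3),0),("picktop",(470,250),(172,268),.131)):
    print(n,onz(T,t,z),onz(S,s,z),tri([ray(T,t),ray(S,s)]))
for n,p in(("plantbig",(455,345)),("plantsm",(318,357)),("bottle",(406,206))): print(n,onz(T,p,.1))
I=cv2.imread("pics/top0.png")[190:390,260:500]
cv2.imwrite("pics/topc.png",cv2.resize(I,None,fx=3,fy=3,interpolation=cv2.INTER_CUBIC))
E
```

```text
seamL [0.5259 0.1947 0.07  ] [0.5369 0.1909 0.07  ] [0.5279 0.1965 0.0616]
seamR [0.5073 0.0788 0.07  ] [0.5039 0.0782 0.07  ] [0.5065 0.0779 0.072 ]
grip [0.5368 0.1367 0.11  ] [0.546 0.125 0.11 ] [0.5367 0.1349 0.1001]
encl [0.572  0.1199 0.    ] [0.5739 0.1224 0.    ] [ 0.5729  0.1212 -0.0003]
stand [ 0.5508 -0.1702  0.    ] [ 0.5222 -0.0626  0.    ] [ 0.5606 -0.1199  0.0682]
stand2 [ 0.5508 -0.1702  0.    ] [ 0.5553 -0.1737 -0.    ] [ 0.5512 -0.172  -0.0051]
picktop [ 0.55   -0.1656  0.131 ] [ 0.5541 -0.168   0.131 ] [ 0.5504 -0.1667  0.1274]
plantbig [ 0.3654 -0.1314  0.1   ]
plantsm [0.3486 0.1402 0.1   ]
bottle [ 0.6495 -0.0483  0.1   ]
```

View pics/topc.png

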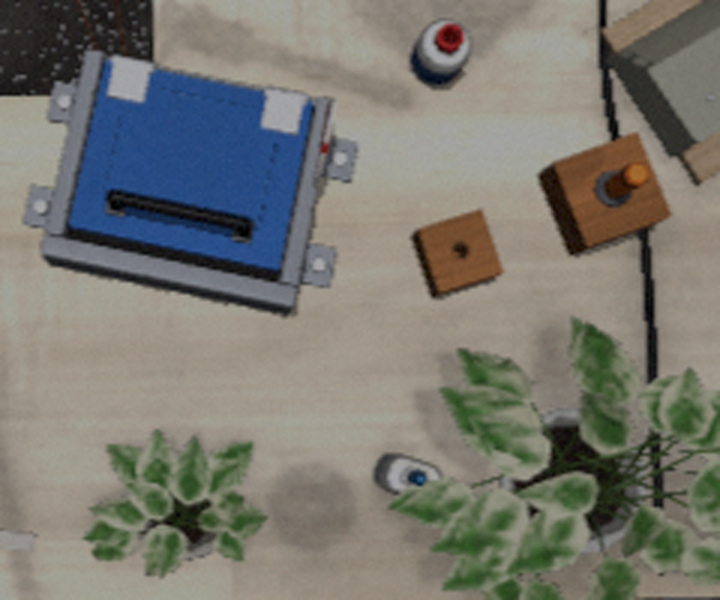

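>>> step_arm:
  targets:
    - {"delta_pos":[0,0,-50],"roll":-10,"claw":0}
    - {"delta_pos":[0,0,-50],"roll":-10,"claw":0}
    - {"delta_pos":[0,0,-50],"roll":-10,"claw":0}
    - {"delta_pos":[0,0,0],"roll":-10,"claw":0}
    - {"delta_pos":[0,0,0],"roll":-10,"claw":0}
    - {"delta_pos":[0,0,0],"roll":-5,"claw":0}
    - {"delta_pos":[59,12,0],"roll":0,"claw":0}
    - {"delta_pos":[59,12,0],"roll":0,"claw":0}
    - {"delta_pos":[59,12,0],"roll":0,"claw":0}
    - {"delta_pos":[59,12,0],"roll":0,"claw":0}
    - {"delta_pos":[59,12,0],"roll":0,"claw":0}
    - {"delta_pos":[59,12,0],"roll":0,"claw":0}

```text
clock: 2.7
eef_pos: [0.4099, -0.2473, 0.4007]
tcp_rot: [[0.165, 0.986, 0.001], [0.986, -0.165, -0.001], [-0.001, 0.001, -1.0]]
ft_force: [0.7, -0.4, -0.4]
opening: 0.0852
gripper_force: 0.0
```

>>> step_arm:
  targets:
    - {"delta_pos":[59,12,0],"roll":0,"claw":0}
    - {"delta_pos":[59,12,0],"roll":0,"claw":0}
    - {"delta_pos":[59,12,0],"roll":0,"claw":0}
    - {"delta_pos":[59,12,0],"roll":0,"claw":0}
    - {"delta_pos":[59,12,10],"roll":0,"claw":0}
    - {"delta_pos":[59,12,20],"roll":0,"claw":0}
    - {"delta_pos":[59,12,20],"roll":0,"claw":0}
    - {"delta_pos":[0,0,0],"roll":0,"claw":0}
    - {"delta_pos":[0,0,0],"roll":0,"claw":0}

```text
clock: 3.82
eef_pos: [0.5595, 0.1423, 0.3507]
tcp_rot: [[0.164, 0.986, -0.001], [0.986, -0.164, -0.001], [-0.001, -0.0, -1.0]]
ft_force: [0.2, 0.2, 0.6]
opening: 0.0852
gripper_force: 0.0
```

```bash
python3 - <<'E'
from h import *
o=env.get_obs();print(o["clock"],o["eef_pos"],o["tcp_rot"],o["joint_velocities"])
k=env.get_calibration("wrist");I=env.grab_frame("wrist");cv2.imwrite("pics/w1.png",I)
np.save("w1pose.npy",k["pose"])
for t,z in(("seam_left",.07),("seam_right",.07),("lid_grip",.11),("lid_hinge",.067),("enclosure",0)):
    for d in env.tip_of("wrist",t)[:2]: print(t,np.round(d["position"],1),d["conf"],onz(k,d["position"],z))
E
```

```text
3.825 [0.5595 0.1423 0.3507] [[ 0.1643  0.9864 -0.0005]
 [ 0.9864 -0.1643 -0.001 ]
 [-0.0011 -0.0004 -1.    ]] [ 0.0301 -0.0218  0.0141  0.0012 -0.0011  0.     -0.001 ]
seam_left [278.9 155.5] 0.97 [0.5256 0.1972 0.07  ]
seam_left [279.2 269.3] 0.66 [0.5027 0.0789 0.07  ]
seam_right [279.1 266.4] 0.97 [0.5032 0.0822 0.07  ]
lid_grip [303.7 218.9] 0.72 [0.542  0.1377 0.11  ]
lid_hinge [400.1 219.3] 0.74 [0.6385 0.1119 0.067 ]
enclosure [334.  203.1] 0.87 [0.5726 0.1285 0.    ]
```

View pics/w1.png

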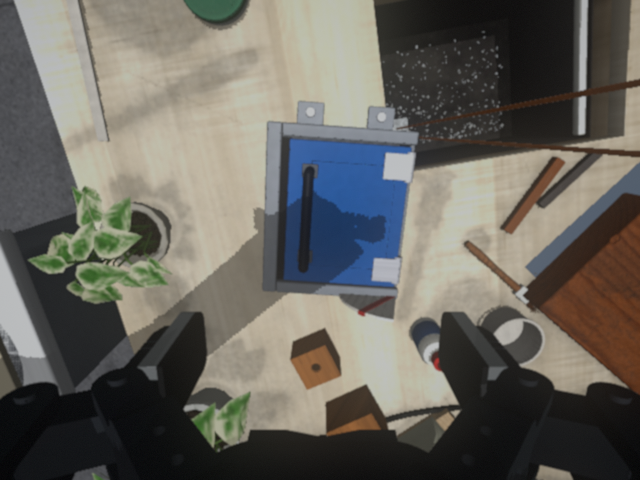

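The wrist view shows the enclosure with its front rim at columns 265–283, the black seam at about column 285 over rows 140–285, and the handle bar at (306,172)–(303,270). I'll fit the seam's edges more precisely.

```bash
python3 - <<'E'
from h import *
I=cv2.imread("pics/w1.png").astype(float);k=env.get_calibration("wrist");k["pose"]=np.load("w1pose.npy")
G=I.mean(2);B=I[...,0]-I[...,2]
for r in(150,190,240,270): print(r,G[r,255:300].astype(int),B[r,275:300].astype(int))
def sub(p,i):
    a,b,c=p[i-1],p[i],p[i+1];return i+.5*(a-c)/(a-2*b+c)
L=[];F=[];O=[]
for r in range(145,280):
    g=np.diff(cv2.GaussianBlur(G[r:r+1],(5,1),.8)[0]);b=np.diff(cv2.GaussianBlur(B[r:r+1],(5,1),.8)[0])
    i=277+np.argmax(b[277:298]);L.append((sub(b,i)+.5,r))
    j=274+np.argmin(g[274:i]);F.append((sub(g,j)+.5,r))
for n,E in(("lid",L),("rim",F)):
    W=np.array([onz(k,p,.07)[:2] for p in E])
    vx,vy,x0,y0=cv2.fitLine(W.astype(np.float32),cv2.DIST_HUBER,0,.001,.001).ravel()
    if vy<0:vx,vy=-vx,-vy
    n_=np.array([vy,-vx]);res=(W-[x0,y0])@n_
    print(n,"dir",vx,vy,"deg",np.degrees(np.arctan2(-vx,vy)),"x at y=.14:",x0+(0.14-y0)*vx/vy,"res mm",1e3*np.median(abs(res)))
C=cv2.resize(I[110:310,255:425].astype(np.uint8),None,fx=3,fy=3,interpolation=cv2.INTER_CUBIC);cv2.imwrite("pics/w1c.png",C)
E
```

```text
150 [185 185 185 184 184 185 184 185 184 183 166 137 133 145 148 148 148 148
 149 150 149 151 151 150 139 109  73  58  56  57  56  55  55  57  72  92
 105 108 108 107 107 107 107 107 107] [ 12  11  11  12  11   7   3  -1  -1  -2  -1  -1  -1   7  41  80  99 102
 102 103 103 103 103 104 104]
190 [179 180 182 181 181 180 180 181 178 161 131 130 140 143 143 144 144 145
 146 146 147 146 141 122  90  59  49  50  50  49  49  55  73  95 104 105
 103 102 102 103 101 101 101 100 101] [ 12  12  11   9   6   2   1   0   1   1   1  13  54  92 106 106 106 105
 106 106 107 106 106 106 106]
240 [113 114 114 114 114 112 113 113 101  85  85  87  88  87  86  87  87  88
  87  86  84  77  62  45  40  38  38  39  38  39  51  62  66  65  66  65
  65  65  66  65  65  65  65  61  51] [ 6  6  4  0  0 -1  0 -1  0  7 30 51 58 59 58 59 59 60 60 60 60 61 61 56
 42]
270 [107 107 108 108 109 109 107  98  85  84  85  85  85  84  85  85  85  85
  85  83  75  60  44  38  38  39  38  42  46  56  64  66  65  65  64  66
  65  64  65  67  66  66  65  57  44] [ 4  2 -1 -3 -3 -2 -3 -1 14 37 50 53 53 53 52 53 52 54 54 55 55 55 54 42
 20]
lid dir 0.2314491 0.97284704 deg -13.3824005 x at y=.14: 0.52204293 res mm 0.06588633124406115
rim dir 0.22792341 0.97367907 deg -13.174844 x at y=.14: 0.5133206 res mm 0.05666283198514294
```

View pics/w1c.png

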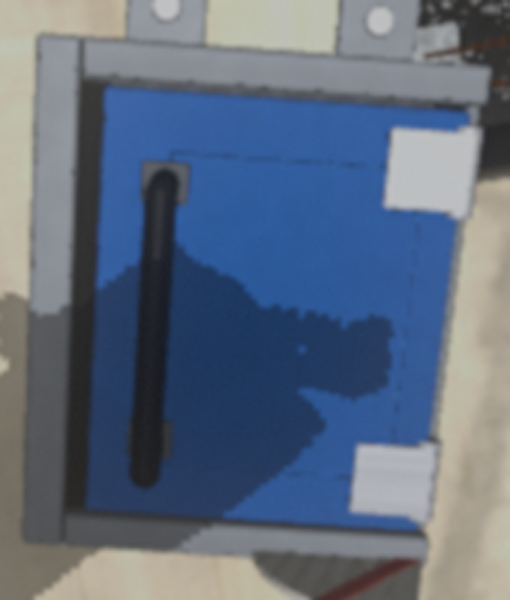

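The crop shows the black seam running from about (93,82) to (75,512), i.e. full-frame (286,137) to (280,281), with the handle bar parallel to it. I'll check these against the known dimensions.

```bash
python3 - <<'E'
from h import *
k=env.get_calibration("wrist");k["pose"]=np.load("w1pose.npy");print(np.array(k["pose"]))
c=lambda u,v:(255+(u-1)/3,110+(v-1)/3)
P={n:onz(k,c(*p),z)[:2] for n,p,z in(("seamL",(93,82),.07),("seamR",(75,512),.07),("FL",(39,37),.07),("FR",(24,541),.07),("BL",(490,70),.07),("BR",(427,557),.07),("barL",(163,172),.11),("barR",(145,482),.11))}
for a,b in(("seamL","seamR"),("FL","FR"),("barL","barR"),("FL","BL"),("FR","BR")):
    d=P[a]-P[b];print(a,b,P[a],P[b],np.hypot(*d),np.degrees(np.arctan2(-d[0],d[1])),np.degrees(np.arctan2(d[1],d[0])))
# joint fit of yaw/position from top+wrist to model points
T=env.get_calibration("top");S=env.get_calibration("scene")
t=lambda u,v:(260+(u-1)/3,190+(v-1)/3)
for n,p in(("FL",(43,236)),("FR",(296,289)),("lidFL",(66,230)),("lidFR",(280,272))): print("top",n,onz(T,t(*p),.07))
E
```

```text
[[ 0.9867 -0.1563 -0.0458  0.572 ]
 [-0.1629 -0.9474 -0.2755  0.2122]
 [-0.0003  0.2793 -0.9602  0.4743]
 [ 0.      0.      0.      1.    ]]
seamL seamR [0.5356 0.2136] [0.5007 0.0663] 0.15140108065527788 -13.335175974770825 76.66482402522918
FL FR [0.5209 0.2303] [0.48   0.0582] 0.1769607685075278 -13.363480224888555 76.63651977511145
barL barR [0.5552 0.1842] [0.5323 0.0873] 0.09964275370111512 -13.282360396774944 76.71763960322505
FL BL [0.5209 0.2303] [0.6648 0.1961] 0.1479238232495851 76.62521259275294 166.62521259275294
FR BR [0.48   0.0582] [0.6254 0.0278] 0.14848670009487977 78.18540309802479 168.18540309802478
top FL [0.5311 0.2279 0.07  ]
top FR [0.4898 0.0538 0.07  ]
top lidFL [0.5349 0.2119 0.07  ]
top lidFR [0.5018 0.0644 0.07  ]
```

>>> step_arm:
  targets:
    - {"delta_pos":[0,0,0],"roll":3.8,"claw":0}
    - {"delta_pos":[-50.7,10.4,17],"roll":0,"claw":0}
    - {"delta_pos":[-50.7,10.4,17],"roll":0,"claw":0}
    - {"delta_pos":[-50.7,10.4,17],"roll":0,"claw":0}
    - {"delta_pos":[-50.7,10.4,17],"roll":0,"claw":0}
    - {"delta_pos":[-50.7,10.4,17],"roll":0,"claw":0}
    - {"delta_pos":[-50.7,10.4,17],"roll":0,"claw":0}
    - {"delta_pos":[0,0,0],"roll":0,"claw":0}
    - {"delta_pos":[0,0,0],"roll":0,"claw":0}

```text
clock: 5.25
eef_pos: [0.5506, -0.1675, 0.2492]
tcp_rot: [[0.23, 0.973, 0.001], [0.973, -0.23, 0.001], [0.001, 0.0, -1.0]]
ft_force: [-0.4, 0.1, -0.1]
opening: 0.0855
gripper_force: 0.0
```

```bash
python3 - <<'E'
from h import *
o=env.get_obs();print(o["clock"],o["eef_pos"],o["tcp_rot"])
k=env.get_calibration("wrist");I=env.grab_frame("wrist");cv2.imwrite("pics/w2.png",I);np.save("w2pose.npy",k["pose"])
print(np.array(k["pose"]))
for t,z in(("pick",.01),("stand",0)):
    for d in env.tip_of("wrist",t)[:2]: print(t,np.round(d["position"],1),d["conf"],onz(k,d["position"],z))
for d in env.trace("wrist","pick")[:2]: print(d["conf"],d["rect"])
# orange top of the handle
H=cv2.cvtColor(I,cv2.COLOR_BGR2HSV);M=cv2.inRange(H,(5,150,90),(18,255,255))
n,l,s,c=cv2.connectedComponentsWithStats(M)
for i in range(1,n):
    if s[i,4]>80: print(s[i],c[i])
E
```

```text
5.25 [ 0.5506 -0.1675  0.2492] [[ 0.2302  0.9731  0.0006]
 [ 0.9731 -0.2302  0.0007]
 [ 0.0009  0.0004 -1.    ]]
[[ 0.9735 -0.2199 -0.063   0.5676]
 [-0.2288 -0.9352 -0.2702 -0.0987]
 [ 0.0005  0.2774 -0.9607  0.3729]
 [ 0.      0.      0.      1.    ]]
pick [326.9 215.1] 0.85 [ 0.5552 -0.1715  0.01  ]
stand [257.6 106.8] 0.94 [ 0.5169 -0.0637  0.    ]
stand [328.8 213.3] 0.78 [ 0.557  -0.1723  0.    ]
0.78 [312.1, 212.1, 34.3, 47.4]
[217  81  52  63 903] [240.804  112.5437]
[277 187  66  32 655] [311.9511 202.3618]
[350 211  25  20 262] [361.1908 220.1069]
[319 237  24  23 409] [330.5379 248.1051]
```

View pics/w2.png

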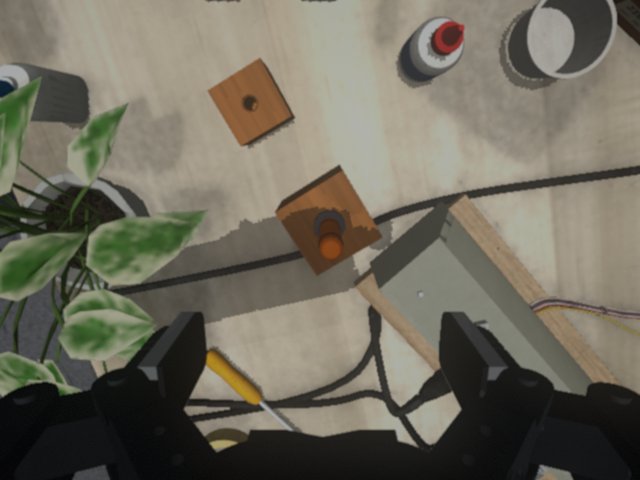

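The wrist view shows the pick's handle top at (330,248) and collar at about (330,226) on the large stand. The small stand is at (250,103), and the grey console is close on the right at (360,280).

```bash
python3 - <<'E'
from h import *
k=env.get_calibration("wrist");k["pose"]=np.load("w2pose.npy")
T=env.get_calibration("top")
print("top",onz(k,(330.5,248),.131),"collar",onz(k,(330,225.5),.065),"block",onz(k,(328.8,223),.06))
I=cv2.imread("pics/w2.png");cv2.imwrite("pics/w2c.png",cv2.resize(I[160:320,260:480],None,fx=3.5,fy=3.5,interpolation=cv2.INTER_CUBIC))
for a,b in(((357,283),(491,249)),((459,197),(463,200))): print("box corner",tri([ray(k,a),ray(T,b)]))
E
```

```text
top [ 0.5568 -0.1686  0.131 ] collar [ 0.5576 -0.1693  0.065 ] block [ 0.5569 -0.1682  0.06  ]
box corner [ 0.5684 -0.2421  0.0146]
box corner [ 0.6802 -0.1868  0.0061]
```

View pics/w2c.png

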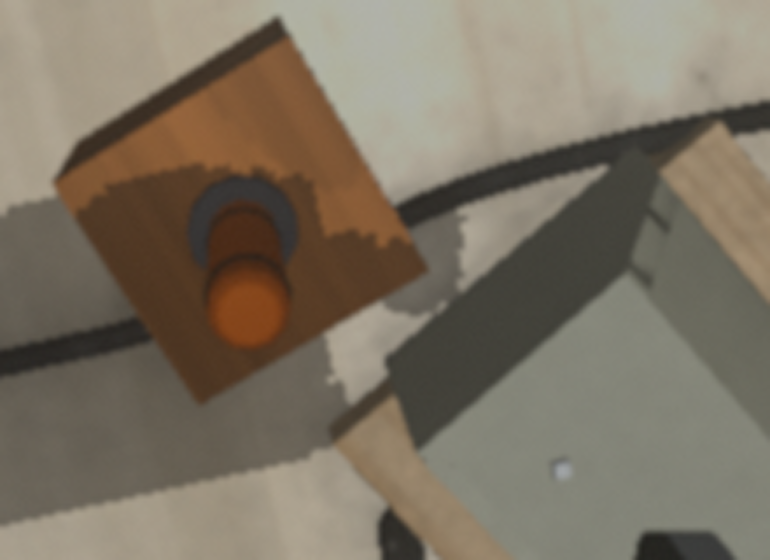

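>>> step_arm:
  targets:
    - {"delta_pos":[0,6.3,0],"roll":0,"claw":0.5}
    - {"delta_pos":[0,0,32],"roll":0,"claw":0.5}
    - {"delta_pos":[0,0,32],"roll":0,"claw":0.5}
    - {"delta_pos":[0,0,32],"roll":0,"claw":0.5}
    - {"delta_pos":[0,0,32],"roll":0,"claw":0.5}
    - {"delta_pos":[0,0,23],"roll":0,"claw":0.5}
    - {"delta_pos":[0,0,0],"roll":0,"claw":0.5}
    - {"delta_pos":[0,0,0],"roll":0,"claw":0.7}
    - {"delta_pos":[0,0,0],"roll":0,"claw":1}
    - {"delta_pos":[0,0,0],"roll":0,"claw":1}
    - {"delta_pos":[0,0,0],"roll":0,"claw":1}
    - {"delta_pos":[0,0,0],"roll":0,"claw":1}

```text
clock: 6.95
eef_pos: [0.5578, -0.1692, 0.0992]
tcp_rot: [[0.229, 0.973, 0.003], [0.973, -0.229, -0.001], [0.0, 0.003, -1.0]]
ft_force: [0.1, 1.0, 6.8]
opening: 0.0148
gripper_force: 58.8
```

>>> step_arm:
  targets:
    - {"delta_pos":[0,0,-15],"roll":0,"claw":1}
    - {"delta_pos":[0,0,-35],"roll":0,"claw":1}
    - {"delta_pos":[0,0,-45],"roll":0,"claw":1}
    - {"delta_pos":[0,0,-45],"roll":0,"claw":1}
    - {"delta_pos":[20,-6,0],"roll":0,"claw":1}
    - {"delta_pos":[45,-14,0],"roll":0,"claw":1}
    - {"delta_pos":[50,-16,0],"roll":0,"claw":1}
    - {"delta_pos":[55,-17,0],"roll":0,"claw":1}
    - {"delta_pos":[55,-17,0],"roll":0,"claw":1}
    - {"delta_pos":[55,-17,0],"roll":0,"claw":1}
    - {"delta_pos":[45,-14,0],"roll":0,"claw":1}
    - {"delta_pos":[27,-9,0],"roll":0,"claw":1}

```text
clock: 8.45
eef_pos: [0.5283, 0.2024, 0.2375]
tcp_rot: [[0.225, 0.974, -0.002], [0.974, -0.225, 0.001], [0.0, -0.002, -1.0]]
ft_force: [1.0, 0.1, -0.8]
opening: 0.0149
gripper_force: 58.4
```

>>> step_arm:
  targets:
    - {"delta_pos":[0,0,20],"roll":0,"claw":1}
    - {"delta_pos":[0,0,20],"roll":0,"claw":1}
    - {"delta_pos":[0,0,15],"roll":0,"claw":1}
    - {"delta_pos":[0,0,0],"roll":0,"claw":1}
    - {"delta_pos":[0,0,0],"roll":0,"claw":1}

```text
clock: 9.07
eef_pos: [0.5305, 0.199, 0.1834]
tcp_rot: [[0.229, 0.973, 0.001], [0.973, -0.229, 0.0], [0.001, 0.0, -1.0]]
ft_force: [0.4, -0.7, -0.1]
opening: 0.0145
gripper_force: 58.4
```

```bash
python3 - <<'E'
from h import *
o=env.get_obs();print(o["clock"],o["eef_pos"],o["tcp_rot"],o["ft_force"],o["opening"])
k=env.get_calibration("wrist");I=env.grab_frame("wrist");cv2.imwrite("pics/w3.png",I);np.save("w3pose.npy",k["pose"])
print(np.array(k["pose"]))
for t,z in(("pick",.095),("seam_left",.07),("seam_right",.07)):
    for d in env.tip_of("wrist",t)[:2]: print(t,np.round(d["position"],1),d["conf"],onz(k,d["position"],z))
env.grab_frame("top");
for c in("top",):
    for d in env.tip_of(c,"pick")[:2]: print(c,d)
p=o["eef_pos"];R=np.array(o["tcp_rot"])
print("expected tip px",proj(k,p+R@[0,0,.0892]))
u,v=np.round(proj(k,p+R@[0,0,.0892])).astype(int);v=min(v,390);u=min(max(u,100),540)
cv2.imwrite("pics/w3c.png",cv2.resize(I[v-90:v+90,u-100:u+100],None,fx=3,fy=3,interpolation=cv2.INTER_CUBIC));print("crop0",u-100,v-90)
E
```

```text
9.075 [0.5305 0.199  0.1834] [[ 0.2294  0.9733  0.0006]
 [ 0.9733 -0.2294  0.0004]
 [ 0.0005  0.0005 -1.    ]] [ 0.4413 -0.7065 -0.0642] 0.014522627781101362
[[ 0.9737 -0.2192 -0.0629  0.5475]
 [-0.228  -0.9353 -0.2706  0.2678]
 [ 0.0005  0.2778 -0.9606  0.307 ]
 [ 0.      0.      0.      1.    ]]
pick [320.5 268.1] 0.69 [0.5299 0.1962 0.095 ]
seam_left [320.4 253.5] 0.9 [0.53   0.1972 0.07  ]
seam_right [317.1 415.4] 0.75 [0.5    0.0802 0.07  ]
expected tip px [320.6075 262.7172]
crop0 221 173
```

View pics/w3c.png

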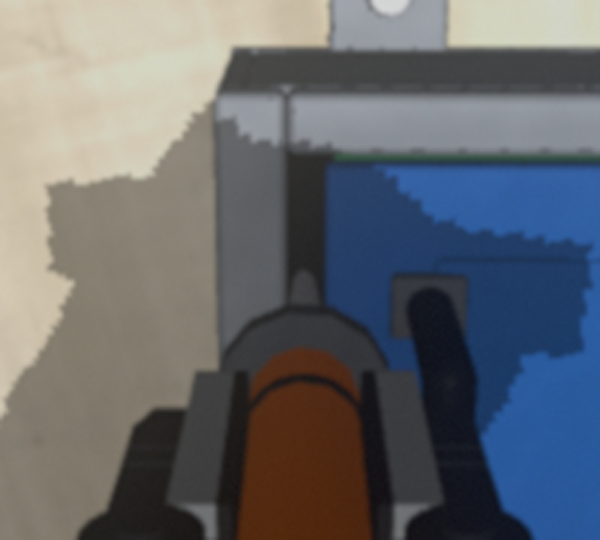

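The crop shows the pick tip at about (304,268) and the black seam between columns 287 and 326. The tip is nearly above the seam's mid-line, so I'll work out the remaining offset.

```bash
python3 - <<'E'
from h import *
k=env.get_calibration("wrist");k["pose"]=np.load("w3pose.npy")
I=cv2.imread("pics/w3.png").astype(float);G=I.mean(2);B=I[...,0]-I[...,2]
X=np.array([.2294,.9733]);Y=np.array([.9733,-.2294]);p=np.array(env.get_obs()["eef_pos"])[:2]
cs=[]
for r in range(229,262,4):
    g=np.diff(cv2.GaussianBlur(G[r:r+1],(5,1),.8)[0]);b=np.diff(cv2.GaussianBlur(B[r:r+1],(5,1),.8)[0])
    i=324+np.argmax(b[324:336]);j=311+np.argmin(g[311:322]);
    a,c=onz(k,(j+.5,r),.07)[:2]-p,onz(k,(i+.5,r),.07)[:2]-p
    print(r,j,i,"rim/lid along tool y mm",1e3*a@Y,1e3*c@Y,"mid",500*(a+c)@Y)
for r in(263,265,267,269): print(r,G[r,312:334].astype(int))
for px in((322.3,262.3),(322,263)): d=onz(k,px,.0942)[:2]-p;print("tip rel",1e3*d@X,1e3*d@Y)
d=onz(k,(221+306/3,173+154/3),.07)[:2]-p;print("seam left end rel",1e3*d@X)
E
```

```text
229 315 329 rim/lid along tool y mm -3.2798219074787744 5.359864232006965 mid 1.0400211622640954
233 315 329 rim/lid along tool y mm -3.288042703969565 5.376707929050127 mid 1.0443326125402812
237 315 329 rim/lid along tool y mm -3.2963113371723898 5.393649641134653 mid 1.048669151981132
241 315 329 rim/lid along tool y mm -3.304628225847513 5.410690226294986 mid 1.0530310002237364
245 315 328 rim/lid along tool y mm -3.3129937936572356 4.803475373606885 mid 0.7452407899748249
249 315 328 rim/lid along tool y mm -3.3214084692377503 4.818883712751612 mid 0.7487376217569308
253 315 328 rim/lid along tool y mm -3.329872686272547 4.8343827701346225 mid 0.7522550419310378
257 315 328 rim/lid along tool y mm -3.3383868835666703 4.849973349291269 mid 0.7557932328622995
261 315 328 rim/lid along tool y mm -3.346951505123031 4.865656263274846 mid 0.7593523790759075
263 [95 93 87 76 57 40 37 41 49 54 54 49 42 37 37 35 39 50 60 66 68 68]
265 [95 93 86 75 58 42 43 55 63 64 64 63 58 48 38 35 39 49 61 65 66 66]
267 [94 91 86 74 57 43 50 62 65 65 64 63 62 56 44 35 38 50 60 64 66 66]
269 [93 91 86 74 57 46 55 64 65 66 65 64 62 59 50 38 37 49 61 65 65 66]
tip rel 0.4995841104470161 0.9167983364536854
tip rel 0.08072215565763052 0.7470239447159726
seam left end rel 17.057800085779675
```

>>> step_arm:
  targets:
    - {"delta_pos":[5,0,5],"roll":0,"claw":1}
    - {"delta_pos":[0,0,8],"roll":0,"claw":1}
    - {"delta_pos":[0,0,8],"roll":0,"claw":1}
    - {"delta_pos":[0,0,4],"roll":0,"claw":1}
    - {"delta_pos":[0,0,0],"roll":0,"claw":1}
    - {"delta_pos":[0,0,0],"roll":0,"claw":1}

```text
clock: 10.12
eef_pos: [0.5316, 0.2037, 0.158]
tcp_rot: [[0.229, 0.973, 0.0], [0.973, -0.229, 0.0], [0.0, 0.0, -1.0]]
ft_force: [-0.2, 1.2, -0.4]
opening: 0.0147
gripper_force: 58.4
```

>>> step_arm:
  targets:
    - {"delta_pos":[-3.75,0,0],"roll":0,"claw":1}
    - {"delta_pos":[-3.75,0,0],"roll":0,"claw":1}
    - {"delta_pos":[-3.75,0,0],"roll":0,"claw":1}
    - {"delta_pos":[-3.75,0,0],"roll":0,"claw":1}
    - {"delta_pos":[-3.75,0,0],"roll":0,"claw":1}
    - {"delta_pos":[-3.75,0,0],"roll":0,"claw":1}
    - {"delta_pos":[-3.75,0,0],"roll":0,"claw":1}
    - {"delta_pos":[-3.75,0,0],"roll":0,"claw":1}
    - {"delta_pos":[-3.75,0,0],"roll":0,"claw":1}
    - {"delta_pos":[-3.75,0,0],"roll":0,"claw":1}
    - {"delta_pos":[-3.75,0,0],"roll":0,"claw":1}

```text
clock: 11.5
eef_pos: [0.522, 0.1632, 0.1579]
tcp_rot: [[0.229, 0.973, 0.0], [0.973, -0.229, -0.0], [0.0, 0.0, -1.0]]
ft_force: [0.5, -0.1, 0.1]
opening: 0.0145
gripper_force: 58.4
```

```bash
python3 - <<'E'
from h import *
o=env.get_obs();p=np.array(o["eef_pos"]);print(o["clock"],p,o["ft_force"],o["ft_torque"])
k=env.get_calibration("wrist");I=env.grab_frame("wrist");cv2.imwrite("pics/w4.png",I)
q=proj(k,p+[0,0,-.0892]);print(q)
G=I.astype(float).mean(2);B=I[...,0].astype(float)-I[...,2]
u,v=np.round(q).astype(int)
for r in range(v-30,v+8,4): print(r,G[r,u-14:u+16].astype(int),"lid",u-2+np.argmax(np.diff(B[r,u-2:u+16])))
E
```

```text
11.5 [0.522  0.1632 0.1579] [ 0.4537 -0.0503  0.0957] [ 0.038  -0.0142 -0.023 ]
[320.6234 262.7114]
233 [97 96 97 98 98 95 90 82 67 49 43 41 43 42 42 42 42 40 42 40 41 41 42 51
 63 68 70 71 70 70] lid 330
237 [97 97 97 96 97 95 89 81 67 49 42 41 41 40 41 41 40 41 41 41 40 39 41 51
 62 68 71 71 70 70] lid 329
241 [97 97 97 97 97 95 90 80 67 49 43 41 42 42 39 40 40 40 39 40 39 39 41 52
 62 69 71 70 70 69] lid 329
245 [97 96 96 97 97 95 90 81 66 49 41 39 39 39 39 39 39 39 39 40 38 39 41 50
 61 66 70 69 69 69] lid 329
249 [98 97 97 98 98 96 90 82 67 47 41 39 39 38 40 39 37 39 39 39 38 36 41 50
 61 67 69 69 69 69] lid 329
253 [98 97 98 97 98 95 91 81 66 48 39 38 38 38 37 37 38 37 37 38 36 36 40 51
 62 67 69 69 69 68] lid 329
257 [97 97 97 97 97 96 90 81 66 47 38 38 37 37 37 37 36 36 37 35 36 36 38 50
 61 67 68 69 69 69] lid 329
261 [96 97 97 97 97 95 90 81 66 47 38 36 37 37 37 36 36 35 33 34 34 34 38 49
 61 66 68 68 68 68] lid 329
265 [95 96 96 96 96 95 90 81 66 46 37 44 55 63 65 64 64 58 49 37 35 34 38 50
 60 65 67 68 67 67] lid 329
269 [96 96 97 96 96 95 89 81 66 46 43 55 65 65 66 65 64 63 60 50 36 34 38 49
 60 65 67 67 67 66] lid 329
```

>>> step_arm:
  targets:
    - {"delta_pos":[-3.75,0.1,0],"roll":0,"claw":1}
    - {"delta_pos":[-3.75,0.1,0],"roll":0,"claw":1}
    - {"delta_pos":[-3.75,0.1,0],"roll":0,"claw":1}
    - {"delta_pos":[-3.75,0.1,0],"roll":0,"claw":1}
    - {"delta_pos":[-3.75,0,0],"roll":0,"claw":1}
    - {"delta_pos":[-3.75,0,0],"roll":0,"claw":1}
    - {"delta_pos":[-3.75,0,0],"roll":0,"claw":1}
    - {"delta_pos":[-3.75,0,0],"roll":0,"claw":1}
    - {"delta_pos":[-3.75,0,0],"roll":0,"claw":1}
    - {"delta_pos":[-3.75,0,0],"roll":0,"claw":1}
    - {"delta_pos":[-3.75,0,0],"roll":0,"claw":1}
    - {"delta_pos":[-3.75,0,0],"roll":0,"claw":1}

```text
clock: 13.05
eef_pos: [0.5121, 0.1194, 0.1579]
tcp_rot: [[0.229, 0.973, 0.0], [0.973, -0.229, 0.0], [0.0, 0.0, -1.0]]
ft_force: [-0.1, -0.3, -1.5]
opening: 0.0145
gripper_force: 58.4
```

>>> step_arm:
  targets:
    - {"delta_pos":[-3.75,0,0],"roll":0,"claw":1}
    - {"delta_pos":[-3.75,0,0],"roll":0,"claw":1}
    - {"delta_pos":[-3.75,0,0],"roll":0,"claw":1}
    - {"delta_pos":[-3.75,0,0],"roll":0,"claw":1}
    - {"delta_pos":[-3.75,0,0],"roll":0,"claw":1}
    - {"delta_pos":[-3.75,0,0],"roll":0,"claw":1}
    - {"delta_pos":[-3.75,0,0],"roll":0,"claw":1}
    - {"delta_pos":[-3.75,0,0],"roll":0,"claw":1}
    - {"delta_pos":[-3.75,0,0],"roll":0,"claw":1}
    - {"delta_pos":[-3.75,0,0],"roll":0,"claw":1}
    - {"delta_pos":[-3.75,0,0],"roll":0,"claw":1}
    - {"delta_pos":[0,0,0],"roll":0,"claw":1}

```text
clock: 14.55
eef_pos: [0.5026, 0.079, 0.1579]
tcp_rot: [[0.23, 0.973, -0.0], [0.973, -0.23, -0.0], [-0.0, -0.0, -1.0]]
ft_force: [0.1, 0.4, -1.0]
opening: 0.0146
gripper_force: 58.4
```

```bash
python3 - <<'E'
from h import *
o=env.get_obs();p=np.array(o["eef_pos"]);print(o["clock"],p,o["ft_force"])
k=env.get_calibration("wrist");I=env.grab_frame("wrist");cv2.imwrite("pics/w5.png",I)
q=proj(k,p+[0,0,-.0892]);print(q)
G=I.astype(float).mean(2)
for r in(241,261,265,269): print(r,G[r,307:337].astype(int))
for d in env.tip_of("wrist","seam_right"): print(d)
print((p[:2]-[.5040,.0816])@[.229,.973])
E
```

```text
14.55 [0.5026 0.079  0.1579] [ 0.1028  0.4079 -1.0258]
[320.5959 262.6318]
241 [ 99  99 100 100  97  92  83  68  49  43  42  42  42  42  41  40  41  40
  39  39  38  42  53  66  71  73  73  74  73  73]
261 [97 98 98 98 96 91 82 67 48 39 40 37 37 39 39 38 37 38 37 36 37 42 53 66
 70 72 72 72 71 71]
265 [98 99 98 97 95 91 82 67 48 38 39 45 58 65 68 69 66 62 50 40 36 42 54 66
 69 71 71 71 70 71]
269 [97 97 97 97 95 91 81 66 47 39 45 60 68 70 70 69 67 66 63 53 40 40 53 65
 69 71 71 71 71 71]
{'position': [321.1, 257.9], 'conf': 0.88}
-0.0028092311484599055
```

>>> step_arm:
  targets:
    - {"delta_pos":[0,0,-15],"roll":0,"claw":1}
    - {"delta_pos":[0,0,-30],"roll":0,"claw":1}
    - {"delta_pos":[0,0,-35],"roll":0,"claw":1}
    - {"delta_pos":[-20,10,0],"roll":0,"claw":1}
    - {"delta_pos":[-45,22,0],"roll":0,"claw":1}
    - {"delta_pos":[-45,22,0],"roll":0,"claw":1}
    - {"delta_pos":[-45,22,0],"roll":0,"claw":1}
    - {"delta_pos":[-45,22,0],"roll":0,"claw":1}
    - {"delta_pos":[-28.9,12.5,0],"roll":0,"claw":1}
    - {"delta_pos":[0,0,30],"roll":0,"claw":1}
    - {"delta_pos":[0,0,20],"roll":0,"claw":1}
    - {"delta_pos":[0,0,0],"roll":0,"claw":1}

```text
clock: 16.15
eef_pos: [0.5569, -0.1685, 0.1875]
tcp_rot: [[0.229, 0.973, -0.002], [0.973, -0.229, 0.001], [0.0, -0.002, -1.0]]
ft_force: [0.7, 1.1, -0.7]
opening: 0.0147
gripper_force: 58.5
```

>>> step_arm:
  targets:
    - {"delta_pos":[0,0,0],"roll":0,"claw":1}

```text
clock: 16.27
eef_pos: [0.5585, -0.1685, 0.1892]
tcp_rot: [[0.229, 0.973, 0.002], [0.973, -0.229, -0.0], [0.0, 0.002, -1.0]]
ft_force: [0.5, -0.2, -0.6]
opening: 0.0151
gripper_force: 58.5
```

```bash
python3 - <<'E'
from h import *
o=env.get_obs();p=np.array(o["eef_pos"]);R=np.array(o["tcp_rot"]);print(o["clock"],p,o["ft_force"],o["joint_velocities"])
print("delta to grasp pose, tool mm",1e3*R.T@(np.array([.5578,-.1692,.0992])-p))
k=env.get_calibration("wrist");I=env.grab_frame("wrist");cv2.imwrite("pics/w6.png",I)
u,v=np.round(proj(k,[.5578,-.1692,.06])).astype(int);print(u,v)
cv2.imwrite("pics/w6c.png",cv2.resize(I[v-90:v+90,u-100:u+100],None,fx=3,fy=3,interpolation=cv2.INTER_CUBIC))
E
```

```text
16.275 [ 0.5585 -0.1685  0.1892] [ 0.4607 -0.2163 -0.5761] [-0.0002 -0.0055 -0.001  -0.0019  0.0003 -0.0035 -0.0023]
delta to grasp pose, tool mm [-0.8597 -0.6698 90.0087]
320 245
```

View pics/w6c.png

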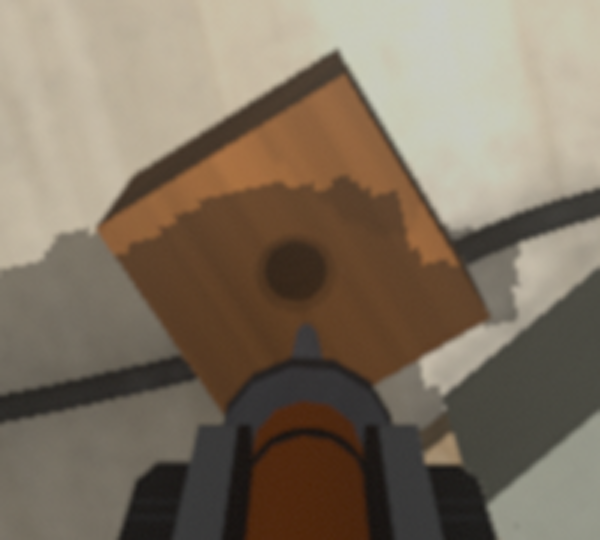

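The crop shows the stand hole's centre at (295,270) and the tip at (306,325). Allowing for height, the tip is about 2.5 mm off in +y and 1 mm off in +x (tool axes), so I'll correct that and insert.

>>> step_arm:
  targets:
    - {"delta_pos":[-1,-2.5,0],"roll":0,"claw":1}
    - {"delta_pos":[0,0,15],"roll":0,"claw":1}
    - {"delta_pos":[0,0,15],"roll":0,"claw":1}
    - {"delta_pos":[0,0,12],"roll":0,"claw":1}
    - {"delta_pos":[0,0,12],"roll":0,"claw":1}
    - {"delta_pos":[0,0,12],"roll":0,"claw":1}
    - {"delta_pos":[0,0,10],"roll":0,"claw":1}
    - {"delta_pos":[0,0,8],"roll":0,"claw":1}
    - {"delta_pos":[0,0,0],"roll":0,"claw":1}

```text
clock: 17.45
eef_pos: [0.5547, -0.169, 0.1033]
tcp_rot: [[0.229, 0.973, -0.001], [0.973, -0.229, 0.0], [0.0, -0.001, -1.0]]
ft_force: [0.7, -0.1, -0.5]
opening: 0.0148
gripper_force: 58.5
```

>>> step_arm:
  targets:
    - {"delta_pos":[0,0,2],"roll":0,"claw":1}
    - {"delta_pos":[0,0,2],"roll":0,"claw":1}
    - {"delta_pos":[0,0,0],"roll":0,"claw":1}

```text
clock: 17.82
eef_pos: [0.5551, -0.1691, 0.1]
tcp_rot: [[0.229, 0.973, 0.0], [0.973, -0.229, -0.0], [-0.0, 0.0, -1.0]]
ft_force: [-0.1, 0.6, -1.2]
opening: 0.0145
gripper_force: 58.5
```

Release gently, then rise clear and look.

>>> step_arm:
  targets:
    - {"delta_pos":[0,0,0.5],"roll":0,"claw":0.75}
    - {"delta_pos":[0,0,0],"roll":0,"claw":0.6}
    - {"delta_pos":[0,0,0],"roll":0,"claw":0.5}
    - {"delta_pos":[0,0,0],"roll":0,"claw":0.5}
    - {"delta_pos":[0,0,-20],"roll":0,"claw":0.5}
    - {"delta_pos":[0,0,-50],"roll":0,"claw":0.5}
    - {"delta_pos":[0,0,-50],"roll":0,"claw":0.5}
    - {"delta_pos":[0,0,-30],"roll":0,"claw":0.5}
    - {"delta_pos":[0,0,0],"roll":0,"claw":0.5}

```text
clock: 18.95
eef_pos: [0.5566, -0.1693, 0.252]
tcp_rot: [[0.229, 0.973, 0.005], [0.973, -0.229, -0.002], [-0.0, 0.006, -1.0]]
ft_force: [-0.3, 0.7, -0.5]
opening: 0.0428
gripper_force: 0.0
```

```bash
python3 - <<'E'
from h import *
o=env.get_obs();p=np.array(o["eef_pos"]);print(o["clock"],p,o["ft_force"])
k=env.get_calibration("wrist");I=env.grab_frame("wrist");cv2.imwrite("pics/w7.png",I)
u,v=np.round(proj(k,[.5565,-.169,.08])).astype(int);print(u,v)
A=cv2.resize(I[v-60:v+60,u-65:u+65],None,fx=3,fy=3,interpolation=cv2.INTER_CUBIC)
S=env.get_calibration("scene");J=env.grab_frame("scene");u,v=np.round(proj(S,[.5565,-.169,.08])).astype(int)
B=cv2.resize(J[v-60:v+60,u-65:u+65],None,fx=3,fy=3,interpolation=cv2.INTER_CUBIC)
cv2.imwrite("pics/w7c.png",np.hstack([A,B]))
E
```

```text
18.95 [ 0.5566 -0.1693  0.252 ] [-0.3137  0.6762 -0.5407]
320 228
```

View pics/w7c.png

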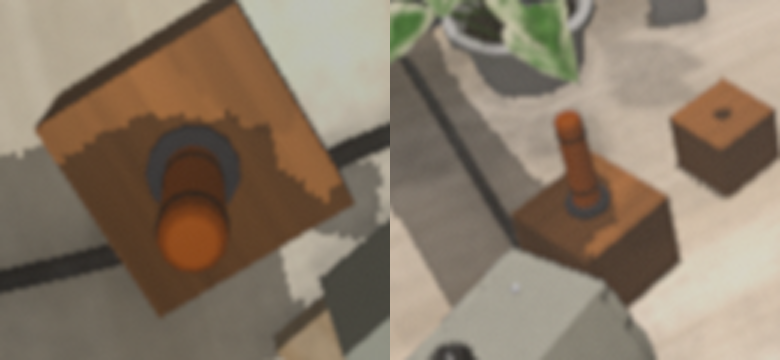

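The pick is seated and upright, with its collar flat on the larger stand's top. Next is the lid handle.

>>> step_arm:
  targets:
    - {"delta_pos":[25,-7,0],"roll":0,"claw":0.5}
    - {"delta_pos":[50,-14,0],"roll":0,"claw":0.5}
    - {"delta_pos":[55,-16,0],"roll":0,"claw":0.5}
    - {"delta_pos":[55,-16,0],"roll":0,"claw":0.5}
    - {"delta_pos":[55,-16,0],"roll":0,"claw":0.5}
    - {"delta_pos":[52.6,-13.8,0],"roll":0,"claw":0.5}
    - {"delta_pos":[0,0,30],"roll":0,"claw":0.5}
    - {"delta_pos":[0,0,20],"roll":0,"claw":0.5}
    - {"delta_pos":[0,0,0],"roll":0,"claw":0.5}
    - {"delta_pos":[0,0,0],"roll":0,"claw":0.5}

```text
clock: 20.3
eef_pos: [0.5415, 0.1347, 0.1993]
tcp_rot: [[0.23, 0.973, -0.001], [0.973, -0.23, 0.0], [-0.0, -0.001, -1.0]]
ft_force: [-0.2, 0.7, -0.1]
opening: 0.0425
gripper_force: 0.0
```

```bash
python3 - <<'E'
from h import *
o=env.get_obs();p=np.array(o["eef_pos"]);R=np.array(o["tcp_rot"]);print(o["clock"],p,R[:,0])
k=env.get_calibration("wrist");I=env.grab_frame("wrist");cv2.imwrite("pics/w8.png",I)
q=proj(k,[.543,.1345,.11]);print("expected grip px",q)
for d in env.tip_of("wrist","lid_grip")[:2]: print(d,onz(k,d["position"],.11))
G=I.astype(float).mean(2);print(G[int(q[1]),int(q[0])-25:int(q[0])+25].astype(int))
print("tool delta to grip mm",1e3*R.T@(np.array([.543,.1345,.112])-p))
T=env.get_calibration("top");S=env.get_calibration("scene");print("hook",tri([ray(T,(278,138)),ray(S,(415,112))]))
cv2.imwrite("pics/w8c.png",I[:, :])
E
```

```text
20.3 [0.5415 0.1347 0.1993] [ 0.2295  0.9733 -0.    ]
expected grip px [323.2668 262.3737]
{'position': [323.0, 259.4], 'conf': 0.88} [0.5433 0.1363 0.11  ]
[68 68 67 67 67 67 67 67 67 66 66 65 65 66 66 64 55 36 26 26 28 26 28 25
 28 30 30 27 25 26 24 25 24 30 46 59 62 62 61 62 61 61 61 60 61 61 61 61
 61 62]
tool delta to grip mm [ 0.1595  1.5052 87.2608]
hook [0.7066 0.1937 0.3703]
```

View pics/w8.png

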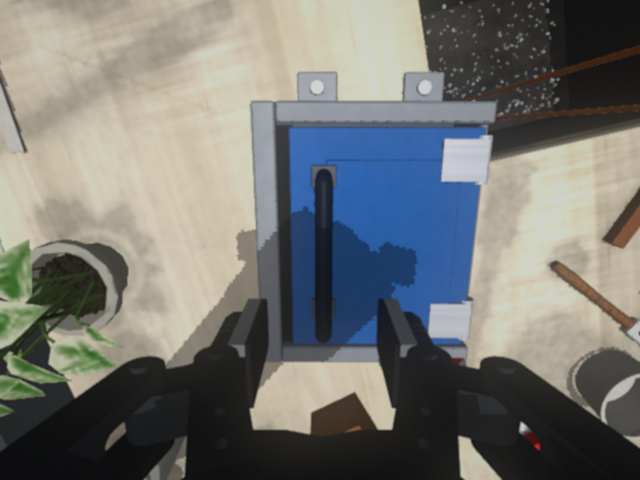

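The bar is centred between the open fingers at column 323. The ropes and hook are well behind, at about x = 0.7 m. I'll descend and grip.

>>> step_arm:
  targets:
    - {"delta_pos":[0,1.2,25],"roll":0,"claw":0.5}
    - {"delta_pos":[0,0,25],"roll":0,"claw":0.5}
    - {"delta_pos":[0,0,20],"roll":0,"claw":0.5}
    - {"delta_pos":[0,0,17],"roll":0,"claw":0.5}
    - {"delta_pos":[0,0,0],"roll":0,"claw":0.5}
    - {"delta_pos":[0,0,0],"roll":0,"claw":0.7}
    - {"delta_pos":[0,0,0],"roll":0,"claw":1}
    - {"delta_pos":[0,0,0],"roll":0,"claw":1}
    - {"delta_pos":[0,0,0],"roll":0,"claw":1}
    - {"delta_pos":[0,0,0],"roll":0,"claw":1}

```text
clock: 21.65
eef_pos: [0.5421, 0.1349, 0.1131]
tcp_rot: [[0.229, 0.973, -0.001], [0.973, -0.229, 0.0], [0.0, -0.001, -1.0]]
ft_force: [-4.3, 1.5, 6.8]
opening: 0.0076
gripper_force: 58.8
```

```bash
python3 - <<'E'
from h import *
o=env.get_obs();p=np.array(o["eef_pos"]);print(o["clock"],p,o["ft_force"],o["opening"])
r=.1089;f0=np.arctan2(.043,.1);pr=None
for a in range(0,51,5):
    q=np.array([-r*np.cos(f0+np.radians(a)),r*np.sin(f0+np.radians(a))])
    if pr is not None: print(a,"tool y,z step mm",np.round([1e3*(q-pr)[0],-1e3*(q-pr)[1]],1))
    pr=q
E
```

```text
21.65 [0.5421 0.1349 0.1131] [-4.3351  1.5295  6.8353] 0.007601909047840395
5 tool y,z step mm [ 4.1 -8.6]
10 tool y,z step mm [ 4.9 -8.2]
15 tool y,z step mm [ 5.6 -7.7]
20 tool y,z step mm [ 6.2 -7.2]
25 tool y,z step mm [ 6.8 -6.6]
30 tool y,z step mm [ 7.4 -6. ]
35 tool y,z step mm [ 7.9 -5.3]
40 tool y,z step mm [ 8.3 -4.6]
45 tool y,z step mm [ 8.7 -3.9]
50 tool y,z step mm [ 9.  -3.1]
```

>>> step_arm:
  targets:
    - {"delta_pos":[0,2,-4.3],"roll":0,"claw":1}
    - {"delta_pos":[0,2.1,-4.3],"roll":0,"claw":1}
    - {"delta_pos":[0,2.4,-4.1],"roll":0,"claw":1}
    - {"delta_pos":[0,2.5,-4.1],"roll":0,"claw":1}
    - {"delta_pos":[0,2.7,-3.9],"roll":0,"claw":1}
    - {"delta_pos":[0,2.9,-3.8],"roll":0,"claw":1}
    - {"delta_pos":[0,3.1,-3.6],"roll":0,"claw":1}
    - {"delta_pos":[0,3.1,-3.6],"roll":0,"claw":1}
    - {"delta_pos":[0,3.4,-3.3],"roll":0,"claw":1}
    - {"delta_pos":[0,3.4,-3.3],"roll":0,"claw":1}
    - {"delta_pos":[0,0,0],"roll":0,"claw":1}

```text
clock: 23.02
eef_pos: [0.5662, 0.1292, 0.1508]
tcp_rot: [[0.228, 0.974, -0.007], [0.974, -0.228, 0.0], [-0.001, -0.006, -1.0]]
ft_force: [-10.1, 3.3, 5.2]
opening: 0.0079
gripper_force: 58.7
```

>>> step_arm:
  targets:
    - {"delta_pos":[0,3.2,-3],"roll":0,"claw":1}
    - {"delta_pos":[0,3.2,-3],"roll":0,"claw":1}
    - {"delta_pos":[0,3.8,-2.7],"roll":0,"claw":1}
    - {"delta_pos":[0,3.9,-2.6],"roll":0,"claw":1}
    - {"delta_pos":[0,4.1,-2.3],"roll":0,"claw":1}
    - {"delta_pos":[0,4.2,-2.3],"roll":0,"claw":1}
    - {"delta_pos":[0,4.3,-2],"roll":0,"claw":1}
    - {"delta_pos":[0,4.4,-1.9],"roll":0,"claw":1}
    - {"delta_pos":[0,4.5,-1.6],"roll":0,"claw":1}
    - {"delta_pos":[0,4.5,-1.5],"roll":0,"claw":1}
    - {"delta_pos":[0,0,0],"roll":0,"claw":1}
    - {"delta_pos":[0,0,0],"roll":0,"claw":1}

```text
clock: 24.52
eef_pos: [0.6063, 0.1197, 0.1762]
tcp_rot: [[0.229, 0.973, -0.004], [0.973, -0.229, -0.0], [-0.001, -0.003, -1.0]]
ft_force: [-12.0, 1.4, 19.2]
opening: 0.0076
gripper_force: 61.5
```

```bash
python3 - <<'E'
from h import *
o=env.get_obs();p=np.array(o["eef_pos"]);print(o["clock"],p,o["ft_force"],o["opening"],o["gripper_force"],abs(np.array(o["joint_velocities"])).max())
X=np.array([.9733,-.2295])
dx=(p[:2]-[.5421,.1349])@X;dz=p[2]-.1131;print("moved",dx,dz)
print("angle from chord",np.degrees(2*np.arcsin(np.hypot(dx,dz)/2/.1089)))
for g in((.5421,.1349),(.543,.1345)):
  h=np.array(g)@X+.1;print(np.degrees(np.arctan2(p[2]-.067-.0025,h-p[:2]@X))-23.27)
A=env.grab_frame("wrist");B=env.grab_frame("scene");
T=env.get_calibration("scene");u,v=np.round(proj(T,[.62,.1,.11])).astype(int)
cv2.imwrite("pics/fin.png",np.hstack([cv2.resize(A,(400,300)),cv2.resize(B[max(v-75,0):v+75,u-100:u+100],(400,300),interpolation=cv2.INTER_CUBIC)]))
E
```

```text
24.525 [0.6063 0.1197 0.1762] [-12.0469   1.4057  19.1991] 0.007551610040229164 61.53066694736481 0.002338387016678058
moved 0.06602013876974418 0.06308521340248008
angle from chord 49.57577008198344
49.06302012145461
48.59238983530578
```

View pics/fin.png

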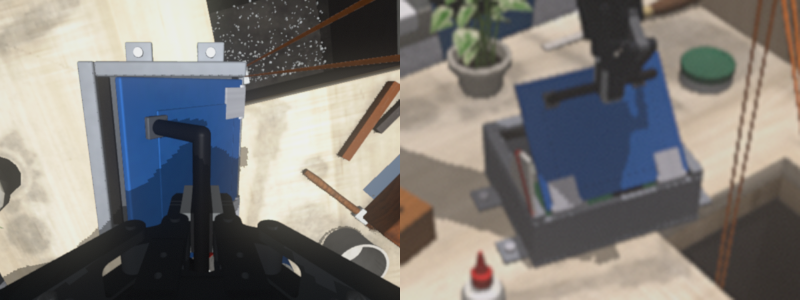

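>>> step_arm:
  targets:
    - {"delta_pos":[0,0.5,-0.7],"roll":0,"claw":1}
    - {"delta_pos":[0,0.5,-0.8],"roll":0,"claw":1}
    - {"delta_pos":[0,0,0],"roll":0,"claw":1}
    - {"delta_pos":[0,0,0],"roll":0,"claw":1}
    - {"delta_pos":[0,0,0],"roll":0,"claw":1}
    - {"delta_pos":[0,0,0],"roll":0,"claw":1}

```text
clock: 25.38
eef_pos: [0.607, 0.1195, 0.1765]
tcp_rot: [[0.229, 0.973, -0.005], [0.973, -0.229, -0.0], [-0.001, -0.005, -1.0]]
ft_force: [-10.1, 1.5, 11.2]
opening: 0.0078
gripper_force: 60.7
```

```bash
python3 - <<'E'
from h import *
o=env.get_obs();p=np.array(o["eef_pos"])
X=np.array([.9733,-.2295]);dx=(p[:2]-[.5421,.1349])@X;dz=p[2]-.1131
a=np.degrees(2*np.arcsin(np.hypot(dx,dz)/2/.1089));v=abs(np.array(o["joint_velocities"])).max()
print(o["clock"],p,o["ft_force"],o["gripper_force"],o["opening"],a,v)
if 47.5<a<52.5 and v<.02 and np.linalg.norm(o["ft_force"])<30 and o["gripper_force"]>40: print(env.close_job())
E
```

```text
25.375 [0.607  0.1195 0.1765] [-10.1341   1.4657  11.215 ] 60.6794410943985 0.007792408736576416 49.964576035968584 0.0018208388949134298
the job is handed in; nothing more can be done
None
```

Job handed in at 25 s: the pick traced the front seam left to right at about 3 cm/s with the lid shut, it stands fully seated in its larger stand, and the gripper is holding the lid steady at about 50° (worked out from the arm's position, not read off the red line).

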